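# Press the sprung follower home in a valve canister

## Task

Take the tamper from the walnut block and, with its flat foot, press the cocked sprung follower plate in the open canister squarely down until it bottoms out level on the packed valves: bear down at 13 to 25 N for at least half a second, never harder, because there is glass beneath. Then stand the tamper upright on the walnut block again. Push the plate only with the tamper, and leave everything else where it is.

Things in the scene. Friction and masses are not known exactly. Their poses are not given: they have to be found in the camera images.
- canister: Open aluminium canister, upright, fixed to the table by a green square foot plate (104 x 104 mm, 8 mm high). Dark thread rings at the top, a blue band. 70 mm outside, bore 62 mm, rim 110 mm above its origin, which is the centre of its underside; z up. The lid is off. Either side, any yaw.
- follower: Round brass follower plate in the canister, 59 mm across, 4 mm thick; origin at the centre of its underside, z its upward normal. It slides along the canister's axis on a spring and rocks about its centre; its edge grips, so it stays where, and as tilted as, it is left. Starts tilted 3 to 8 degrees, origin 50 to 90 mm above the canister's origin.
- follower_top (a point): Centre of the follower's top face, 4 mm above its origin. Moving the plate down takes 4 to 7 N. It stops dead, 16 to 34 mm below its start, on the packed stack when this point is 38 to 60 mm above the canister's origin: the height differs each time, hides under the plate and can only be felt. A flat foot levels it.
- tamper: Hand tamper standing upright on the walnut block: flat steel foot disc 54 mm across and 14 mm thick, brass ferrule 32 mm across from 14 to 22 mm, then a square walnut handle 24 x 24 mm (sides along its x and y) up to 140 mm. Origin at the centre of the foot's flat underside, z up the handle. About 0.3 kg.
- block: Walnut mic block with black rubber edges, fixed, 122 x 122 mm; its flat wooden top (110 x 110 mm) is 24 mm above its origin, which is the centre of its underside; z up. The tamper starts near the middle of its top.
- lid: Bystander: knurled aluminium canister lid lying flat, 80 mm across, 20 mm high; origin at the centre of its underside.
- valve: Bystander: amber glass valve tube standing on its black base, 38 mm across, 87 mm tall; origin at the centre of its underside.
- mic: Bystander: grey cast microphone head on a square foot, 54 x 60 mm, 85 mm tall; origin at the centre of its underside.
- nut: Bystander: brass collar nut lying flat, 42 mm across, 14 mm high; origin at the centre of its underside.
- film_tin: Bystander: flat steel tape tin, 90 mm across, 22 mm high; origin at the centre of its underside.
- driver: Bystander: screwdriver lying on the table; origin at the underside of its middle.
Not all that is in view belongs to the job. Of the things shaped like the tamper, the walnut one is meant. Several things look just like the block: the one meant starts farthest to the robot's right.

How it is judged:
By the outcome, as a careful person would: the job done as asked, in the order asked, and still so for the second after the job is handed in, with the robot touching nothing.
It also fails if it takes over 69 s, if anything falls off the work surface, if the arm or the gripper's body presses on something with over 40 N, if the wrist force passes 120 N, or if a joint passes its speed limit or range.

## Robot

A 7-joint arm with a two-finger parallel gripper is mounted at the origin on the work surface. World frame = base frame: x ahead of the robot, y to its left, z up, the work surface at z = 0. Lengths are in m, angles in degrees, forces in N, time in s.
With the tool pointing down it reaches from about 0.425 to 0.875 m from the base axis. Payload 4.7 kg.
Tool frame: the origin (TCP) lies at the very end of the fingers, on their centre line; the grasp point (between the pads) lies 19 mm behind it; z points along the fingers, y is the line along which they close (so a half turn about z gives the same grasp; the last joint's range is limited). The gripper opens to 87 mm and grips with 3 to 60 N. Pads are 19 mm wide; open, the fingers measure 117 mm over their backs; the gripper's body (75 mm by 190 mm) begins 51 mm behind the grasp point.
Start: joints at [68.245, 18.392, -4.016, 83.108, 1.295, 78.541, -3.26], TCP at [0.249, -0.6, 0.223] pointing down, gripper open.
Joint ranges: [-163.93, 163.93], [-17.29, 119.83], [-79.2, 71.16], [3.27, 140.29], [-89.18, 269.18], [5.43, 117.66], [-154.24, 154.24]. Speed limits (degrees/s): [147.25, 147.25, 180, 180, 180, 180, 180].

## Interface

Orientations are given as [roll, pitch, yaw] about the fixed x, y, z axes, in that order (R = Rz(yaw) Ry(pitch) Rx(roll)).
In Python, from cell import get_obs, read_camera, sign_off, silhouettes gives the robot as it stands.
- The arm moves only by the tool play_rows, never from a script. Its argument "steps" is a list that holds one entry, the list of rows, each a list of 7 numbers: the shift along the tool's x, y, z in m, then the turn, a rotation vector about the tool's x, y, z in rad, then the finger opening in m, from 0 to 0.087. A call has 1 to 12 rows; each row shifts and turns the commanded pose from where the row before left it, along the tool's axes as they then stand; what a row does not reach is not made up. A row lasts 1/10 s, in which the tool goes at most 50 mm and 8.59 degrees, less where a joint would pass 70% of its speed; a pose out of reach is approached as far as the arm can. A call is refused whole if a number of a shift passes 0.05 or a number of a turn 0.15, either way. A call with a gripper value outside its range is refused whole. The fingers move at their own pace and stop on an object; "force" is the grip in N (left out, the last holds). Time passes only in rows, so rows that do not move let the fingers close. It gives the time, the measured TCP pose, the force, the opening and the grip force at its end, in the units of the state.
- get_obs(): the state, without advancing time (a new reading comes with each control period).
- read_camera(name): name is "side" or "top"; returns a dict with "frame" (480x640x3 uint8, red, green, blue), "intrinsics" (3x3 intrinsics, pixels), "view" (4x4, takes a point from world to camera coordinates). Camera axes: x right, y up, looking along -z (the intrinsics and any distortion apply to the point x, -y, -z); pixel columns grow to the right and rows downward; lengths in m; the calibration is good to about 2 mm. A picture is of the moment at which its call begins. There is no depth.
- sign_off(): hands the job in; it is judged then, once.
Trained networks look in the newest picture that a camera, given by its name, has taken for a name from the list of things; names that differ only in an ending like _2 or _b are one class to them, and where a whole thing is asked for, a point or a joint stands for the part that bears it (a point fixed in the world has none). Each returns a list of dicts, best first, with "p" (0 to 1); they miss things now and then, are a little off and sometimes report something else, mostly with a low value. They report only what shows in the picture. A call takes as long as a camera call. They do not tell look-alikes from the thing itself.
- silhouettes(camera, name): "pixels" (480x640 bool, what is visible of it) and "extent" ([left, top, right, bottom] in pixels, round what is visible of it).
The state is a dict: "time_s": time; "qpos": joint angles; "joint_velocities": joint speeds; "effort": joint torques, N m; "tool_pos": TCP position; "tool_rot": TCP orientation; "force": force on the tool from outside, world axes, zero at the start; "wrist_torque": the same for the moment, N m; "grip_width": finger opening in m; "grasp_force": force on a finger pad.
Only numpy, scipy, OpenCV 4.12 (cv2) and the standard library are available. Lean on these libraries where they do the work, as an engineer would, in place of code of your own. Each camera call takes 0.05 s, during which the arm holds its last target. There are 200 camera calls.

## Working session

There is one attempt and no reset: what is moved stays moved. The work goes in short steps, Python scripts to look and compute and a tool call to move; the robot and the scene stay as the last step left them, time stands still between calls to the robot, and variables do not carry over. Pictures are saved under pics/ and viewed, at most 10 in all, crops included, and the job is handed in when it is done.

Besides the shell and the picture viewer there is one more tool, called after "Request:" as a command line: name --argument value ..., lists and objects as JSON in quotes. play_rows: Moves the arm, as the interface text tells. Its arguments: {"type":"object","properties":{"steps":{"type":"array","items":{"type":"array","items":{"type":"array","items":{"type":"number"}}}},"force":{"type":"number"}},"required":["steps"]}

```bash
mkdir -p pics
cat > h.py <<'E'
import numpy as np, cv2
from cell import get_obs, read_camera, sign_off, silhouettes
def proj(c,P):
    P=np.atleast_2d(P); V=np.array(c["view"]);K=np.array(c["intrinsics"])
    p=P@V[:3,:3].T+V[:3,3]; p=p*[1,-1,-1]; q=p@K.T; return q[:,:2]/q[:,2:]
def ray(c,uv,z):
    V=np.array(c["view"]);K=np.array(c["intrinsics"]);R=V[:3,:3];o=-R.T@V[:3,3]
    d=np.linalg.solve(K,[uv[0],uv[1],1])*[1,-1,-1]; d=R.T@d
    return o+d*(z-o[2])/d[2]
E
python3 - <<'E'
from h import *
print(get_obs())
fs=[]
for n in("top","side"):
    c=read_camera(n); print({k:np.round(v,3).tolist() if k!="frame" else 0 for k,v in c.items()})
    cv2.imwrite(f"pics/{n}0.png",c["frame"][:,:,::-1])
    for k in("canister","follower","tamper","block","lid","valve","mic","nut","film_tin","driver"):
        for d in silhouettes(n,k):
            v,u=np.nonzero(d["pixels"]); print(n,k,round(d["p"],2),np.round(d["extent"]).tolist(),round(u.mean(),1),round(v.mean(),1),len(u), np.round(ray(c,(u.mean(),v.mean()),0),3)[:2])
E
```

```text
{'time_s': 0.0, 'qpos': array([68.24629419, 18.43984061, -4.01516514, 83.17677663,  1.2946736 ,
       78.53916563, -3.25920907]), 'joint_velocities': array([-0.00313312,  0.01730421, -0.05686632,  0.05377643, -0.11611127,
        0.01124909,  0.02967331]), 'effort': array([-1.23070922e-04, -4.91283882e+01, -4.04255250e-01, -3.12524450e+01,
       -6.40663714e-02,  4.37274633e-02,  1.93941960e-04]), 'tool_pos': array([ 0.24912572, -0.59975718,  0.22143617]), 'tool_rot': array([-1.79889441e+02,  5.55322575e-03,  2.25638805e+01]), 'force': array([ 0.20977725,  0.12865476, -0.0742778 ]), 'wrist_torque': array([-0.05392129,  0.00866784,  0.04762614]), 'grasp_force': 0.0, 'grip_width': 0.08726763620274836}
{'frame': 0, 'intrinsics': [[468.154, 0.0, 331.995], [0.0, 468.154, 232.53], [0.0, 0.0, 1.0]], 'view': [[0.054, -0.999, 0.0, -0.038], [0.977, 0.053, 0.205, -0.473], [-0.204, -0.011, 0.979, -0.849], [0.0, 0.0, 0.0, 1.0]]}
top canister 0.77 [366.0, 211.0, 423.0, 273.0] 393.2 244.5 2034 [ 0.467 -0.136]
top follower 0.64 [386.0, 219.0, 416.0, 250.0] 401.1 233.7 725 [ 0.49  -0.151]
top tampe
[... 1415 characters left out ...]
50 [0.422 0.075]
side tamper 0.61 [317.0, 147.0, 345.0, 208.0] 330.4 181.4 1169 [0.575 0.18 ]
side block 0.85 [297.0, 175.0, 371.0, 238.0] 332.6 208.8 2259 [0.54  0.105]
side block 0.72 [137.0, 182.0, 207.0, 246.0] 171.1 212.7 2839 [0.23  0.262]
side lid 0.96 [389.0, 172.0, 422.0, 198.0] 406.3 185.7 872 [0.717 0.087]
side valve 0.79 [368.0, 131.0, 389.0, 170.0] 377.5 149.6 482 [0.726 0.22 ]
side mic 0.81 [475.0, 254.0, 526.0, 306.0] 499.4 276.0 1724 [ 0.736 -0.195]
side nut 0.84 [436.0, 221.0, 451.0, 242.0] 441.9 231.8 310 [ 0.707 -0.057]
side film_tin 0.78 [224.0, 139.0, 266.0, 170.0] 244.4 154.3 1021 [0.437 0.36 ]
side driver 0.8 [380.0, 432.0, 456.0, 480.0] 417.0 461.2 441 [ 0.413 -0.386]
```

View pics/top0.png

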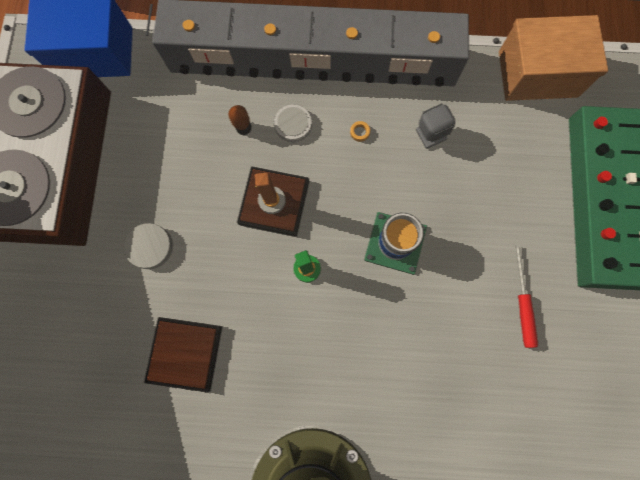

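View pics/side0.png

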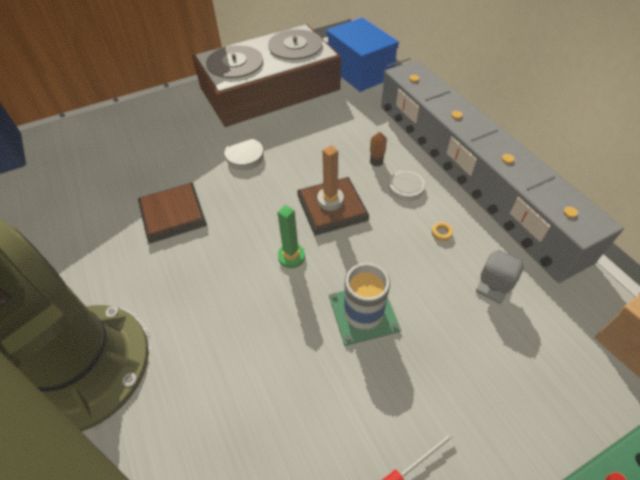

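Walnut tamper candidates in the top picture: walnut handle (268,194) on the block at (273,203); the green-handled one (305,266) is a decoy. Block look-alikes: (273,203) at y≈0.11 and (183,354) at y≈0.26; the first is farther right, so it's the one meant. Next comes a pose fit and a close crop.

```bash
cat >> h.py <<'E'
def cyl(r,z0,z1,n=40):
    a=np.linspace(0,2*np.pi,n); return np.vstack([np.c_[r*np.cos(a),r*np.sin(a),0*a+z] for z in(z0,z1)])
def box(w,z0,z1): return np.array([[x,y,z] for x in(-w,w) for y in(-w,w) for z in(z0,z1)])
MOD={"tamper":[cyl(.027,0,.014),cyl(.016,.014,.022),box(.012,.022,.14)],"block":[box(.061,0,.02),box(.055,.02,.024)],
 "canister":[box(.052,0,.008),cyl(.035,0,.11)]}
S=4
def render(c,parts,x,y,z,yaw):
    R=cv2.Rodrigues(np.array([0,0,yaw]))[0]; im=np.zeros((480*S,640*S),np.uint8)
    for P in parts:
        q=proj(c,P@R.T+[x,y,z])
        h=cv2.convexHull(((q+.5)*S).astype(np.float32)).astype(int); cv2.fillConvexPoly(im,h,1)
    return cv2.resize(im.astype(np.float32),(640,480),interpolation=cv2.INTER_AREA)
def pick(n,k,uv):
    L=[d for d in silhouettes(n,k)]
    L=[d for d in L if np.hypot((d["extent"][0]+d["extent"][2])/2-uv[0],(d["extent"][1]+d["extent"][3])/2-uv[1])<15]
    return L[0]["pixels"].astype(np.float32) if L else None
E
cat > m.py <<'E'
from h import *
from scipy.optimize import minimize
C={n:read_camera(n) for n in("top","side")}
U={"tamper":((267,193),(331,178)),"block":((274,200),(334,207)),"canister":((394,242),(366,301))}
G={"tamper":(.55,.11,.024),"block":(.54,.11,0),"canister":(.47,-.136,0)}
W={}
for k in U:
    W[k]={n:pick(n,k,uv) for n,uv in zip(C,U[k])}
    for n in C:
        if W[k][n] is not None and k=="canister":
            f=silhouettes(n,"follower"); W[k][n]=np.maximum(W[k][n],f[0]["pixels"]) if f else W[k][n]
for n in C:
    if W["block"][n] is not None and W["tamper"][n] is not None: W["block"][n]=np.maximum(W["block"][n],W["tamper"][n])
for k in U:
    best=None
    for yaw in np.radians([0,22,45,67]):
        x0=G[k]
        def cost(p,sel=C):
            s=0
            for n in sel:
                m=W[k][n]
                if m is None: continue
                r=render(C[n],MOD[k],p[0],p[1],x0[2],p[2])
                if k=="block": r=np.maximum(r,W["tamper"][n] if W["tamper"][n] is not None else 0)
                s+=np.abs(r-m).sum()/m.sum()
            return s
        i=np.array([[x0[0],x0[1],yaw]]+[[x0[0]+.02,x0[1],yaw],[x0[0],x0[1]+.02,yaw],[x0[0],x0[1],yaw+.25]])
        r=minimize(cost,i[0],method="Nelder-Mead",options=dict(initial_simplex=i,xatol=2e-4,fatol=1e-4))
        if best is None or r.fun<best.fun: best=r
    print(k,np.round(best.x[:2],4),np.degrees(best.x[2])%90,best.fun,[n for n in C if W[k][n] is not None])
c=C["top"]["frame"];d=C["side"]["frame"]
a=cv2.resize(c[155:295,225:435],(800,533),interpolation=cv2.INTER_CUBIC)
cv2.imwrite("pics/crop1.png",a[:,:,::-1])
E
python3 m.py
```

```text
tamper [0.5385 0.1127] 40.44370986376555 0.24344629049301147 ['top', 'side']
block [0.5413 0.1111] 81.36287142989191 0.10063214600086212 ['top', 'side']
canister [ 0.4707 -0.1382] 77.23317250874983 0.02973790280520916 ['top']
```

View pics/crop1.png

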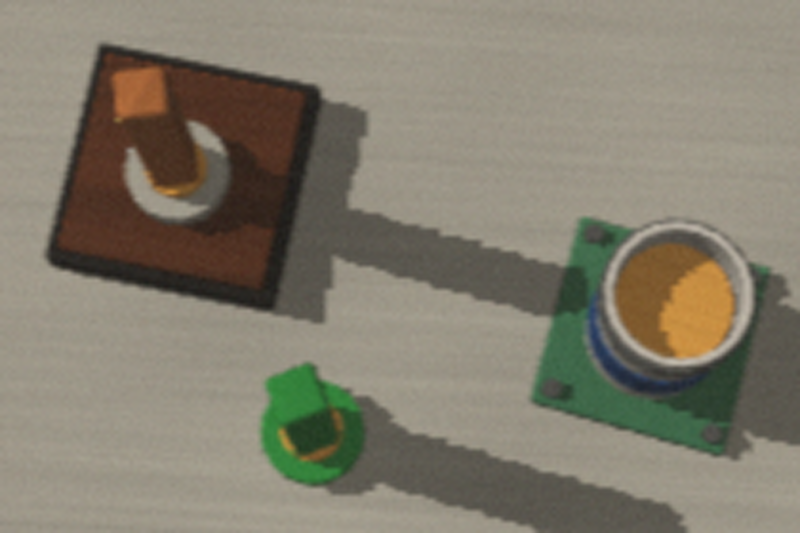

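The crop shows the walnut tamper with its handle top at about (262,179) and foot at (271,200). The handle sides are turned about 14° in yaw, so the fit's 40° is wrong. The canister is at (400,236).

Run:
```python
from h import *
c=read_camera("top")
cr=lambda u,v:(225+(u+.5)*210/800-.5,155+(v+.5)*140/533-.5)
P=[ray(c,cr(u,v),.164)[:2] for u,v in((112,75),(165,66),(171,110),(120,123))]
P=np.array(P);print(np.round(P,4),P.mean(0)); 
for i in range(4):
    d=P[(i+1)%4]-P[i];print(np.hypot(*d),np.degrees(np.arctan2(d[1],d[0]))%90)
print("foot",ray(c,cr(177,171),.036))
s=read_camera("side")
cv2.imwrite("pics/crop2.png",cv2.resize(np.hstack([s["frame"][140:240,290:390],s["frame"][250:350,320:420]]),(800,400),interpolation=cv2.INTER_CUBIC)[:,:,::-1])
for n,cc in(("top",c),("side",s)):
  print(n,proj(cc,[[.5385,.1127,.164],[.5385,.1127,.038]]))
```

```text
[[0.5451 0.1255]
 [0.5506 0.102 ]
 [0.5301 0.0976]
 [0.5228 0.1199]] [0.53716505 0.11124937]
0.024076643319123178 13.28200341405153
0.020944373320102194 12.077339861833622
0.023421935095348005 18.137713911993487
0.022924276892158302 14.027927121878294
foot [0.53736214 0.1118431  0.036     ]
top [[261.12825395 178.38331294]
 [270.57830469 198.69108655]]
side [[330.34844114 148.12071171]
 [330.40541384 194.62435243]]
```

View pics/crop2.png

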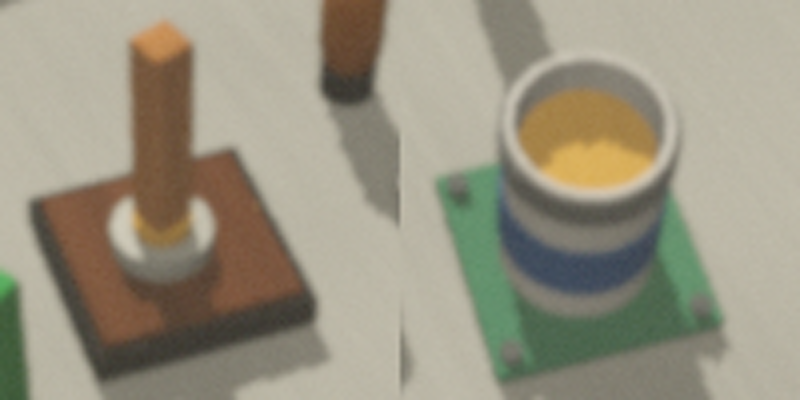

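Request:
play_rows --steps '[[[0, 0, 0, 0, 0, 0.149, 0.087], [0.022, -0.031, 0, 0, 0, 0, 0.087], [0.022, -0.031, 0, 0, 0, 0, 0.087], [0.022, -0.031, 0, 0, 0, 0, 0.087], [0.022, -0.031, 0, 0, 0, 0, 0.087], [0.022, -0.031, 0, 0, 0, 0, 0.087], [0.022, -0.031, 0, 0, 0, 0, 0.087], [0.022, -0.031, 0, 0, 0, 0, 0.087], [0.022, -0.031, 0, 0, 0, 0, 0.087], [0.022, -0.031, 0, 0, 0, 0, 0.087], [0.022, -0.031, 0, 0, 0, 0, 0.087], [0, 0, 0, 0, 0, 0, 0.087]]]'

```text
time_s: 2.85
tool_pos: [0.3902, -0.2408, 0.2231]
tool_rot: [-180.0, -0.1, 14.5]
force: [-0.3, -0.8, 1.4]
grip_width: 0.087
grasp_force: 0.0
```

Request:
play_rows --steps '[[[0.0257, -0.0339, 0, 0, 0, 0, 0.087], [0.0257, -0.0339, 0, 0, 0, 0, 0.087], [0.0257, -0.0339, 0, 0, 0, 0, 0.087], [0.0257, -0.0339, 0, 0, 0, 0, 0.087], [0.0257, -0.0339, 0, 0, 0, 0, 0.087], [0.0257, -0.0339, 0, 0, 0, 0, 0.087], [0.0257, -0.0339, 0, 0, 0, 0, 0.087], [0.0257, -0.0339, 0, 0, 0, 0, 0.087], [0.0257, -0.0339, 0, 0, 0, 0, 0.087], [0, 0, 0, 0, 0, 0, 0.087], [0, 0, 0, 0, 0, 0, 0.087]]]'

```text
time_s: 3.95
tool_pos: [0.5382, 0.1063, 0.2222]
tool_rot: [-180.0, 0.0, 14.1]
force: [0.1, -0.2, -0.6]
grip_width: 0.0864
grasp_force: 0.0
```

Request:
play_rows --steps '[[[0.001, -0.005, 0, 0, 0, 0, 0.087], [0, 0, 0.02, 0, 0, 0, 0.087], [0, 0, 0.02, 0, 0, 0, 0.087], [0, 0, 0.02, 0, 0, 0, 0.087], [0, 0, 0.02, 0, 0, 0, 0.087], [0, 0, 0.02, 0, 0, 0, 0.087], [0, 0, 0.01, 0, 0, 0, 0.087], [0, 0, 0, 0, 0, 0, 0.087]]]'

```text
time_s: 4.75
tool_pos: [0.5369, 0.1094, 0.1113]
tool_rot: [180.0, 0.2, 13.9]
force: [-0.5, 0.1, -0.1]
grip_width: 0.0871
grasp_force: 0.0
```

Run:
```python
from h import *
o=get_obs();print(o["tool_pos"],o["tool_rot"],o["force"])
c=read_camera("top");s=read_camera("side")
a=cv2.resize(c["frame"][140:240,210:330],(480,400),interpolation=cv2.INTER_CUBIC);b=cv2.resize(s["frame"][110:240,270:370],(308,400),interpolation=cv2.INTER_CUBIC)
cv2.imwrite("pics/g1.png",np.hstack([a,b])[:,:,::-1])
```

```text
[0.53690975 0.10940259 0.11132363] [1.79977822e+02 1.54686321e-01 1.39219193e+01] [-0.46404284  0.10185832 -0.09250493]
```

View pics/g1.png

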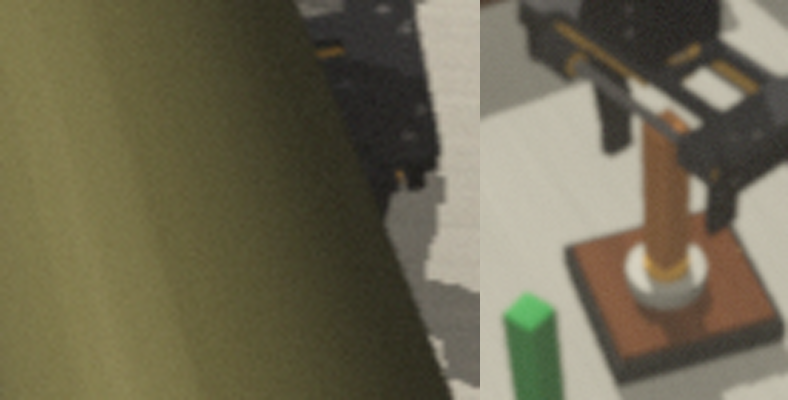

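The side view shows the handle between the fingers and upright on the block. I'll nudge to centre it and close.

Request:
play_rows --steps '[[[0.001, -0.002, 0, 0, 0, 0, 0.087], [0, 0, 0, 0, 0, 0, 0.05], [0, 0, 0, 0, 0, 0, 0.035], [0, 0, 0, 0, 0, 0, 0.015], [0, 0, 0, 0, 0, 0, 0.015], [0, 0, 0, 0, 0, 0, 0.015], [0, 0, 0, 0, 0, 0, 0.015], [0, 0, 0, 0, 0, 0, 0.015]]]' --force 50

```text
time_s: 5.65
tool_pos: [0.5383, 0.1131, 0.1125]
tool_rot: [180.0, 0.0, 14.0]
force: [0.0, 0.7, -0.2]
grip_width: 0.0391
grasp_force: 0.0
```

Request:
play_rows --steps '[[[0, 0, 0, 0, 0, 0, 0.01], [0, 0, 0, 0, 0, 0, 0.01], [0, 0, 0, 0, 0, 0, 0.01], [0, 0, 0, 0, 0, 0, 0.01], [0, 0, 0, 0, 0, 0, 0.01], [0, 0, 0, 0, 0, 0, 0.01]]]' --force 50

```text
time_s: 6.25
tool_pos: [0.5385, 0.1129, 0.1125]
tool_rot: [180.0, -0.0, 14.0]
force: [0.7, -0.3, -0.4]
grip_width: 0.0238
grasp_force: 49.7
```

Request:
play_rows --steps '[[[0, 0, -0.01, 0, 0, 0, 0.01], [0, 0, -0.02, 0, 0, 0, 0.01], [0, 0, -0.03, 0, 0, 0, 0.01], [0, 0, -0.03, 0, 0, 0, 0.01], [0, 0, -0.03, 0, 0, 0, 0.01], [0, 0, -0.01, 0, 0, 0, 0.01], [0, 0, 0, 0, 0, 0, 0.01], [0, 0, 0, 0, 0, 0, 0.01]]]'

```text
time_s: 7.05
tool_pos: [0.5375, 0.113, 0.2411]
tool_rot: [-180.0, 0.1, 14.0]
force: [-0.0, -0.1, -4.0]
grip_width: 0.0237
grasp_force: 49.7
```

Run:
```python
from h import *
o=get_obs();print(o["tool_pos"],o["tool_rot"],o["force"])
c=read_camera("top");s=read_camera("side")
# canister rim centres
print(ray(c,(402.9,232.4),.11), proj(c,[[.4707,-.1382,.11]]))
# side: crop2 right panel rim outer ellipse
print(proj(s,cyl(.035,.11,.11)+[.4707,-.1382,0]).min(0),proj(s,cyl(.035,.11,.11)+[.4707,-.1382,0]).max(0),"seen",320+(498-400)/4,320+(682-400)/4)
print(proj(c,cyl(.035,.11,.11)+[.4707,-.1382,0]).min(0),proj(c,cyl(.035,.11,.11)+[.4707,-.1382,0]).max(0))
import itertools
b=s["frame"][60:210,260:400]
cv2.imwrite("pics/g2.png",cv2.resize(b,(560,600),interpolation=cv2.INTER_CUBIC)[:,:,::-1])
z0=o["tool_pos"][2]-.0885
print("foot pred",proj(s,cyl(.027,z0,z0)+[*o["tool_pos"][:2],0]).min(0),proj(s,cyl(.027,z0,z0)+[*o["tool_pos"][:2],0]).max(0))
```

```text
[0.53749022 0.11299526 0.24108141] [-1.79990261e+02  1.35737870e-01  1.40370928e+01] [-0.00842091 -0.0938322  -3.99419134]
[ 0.46907858 -0.13915761  0.11      ] [[402.38499084 231.48438522]]
[345.82244259 260.64709003] [389.39162898 297.45790687] seen 344.5 390.5
[382.78787922 212.50528114] [421.96274807 250.81305474]
foot pred [315.54267574 143.44463502] [344.12513079 162.68992179]
```

View pics/g2.png

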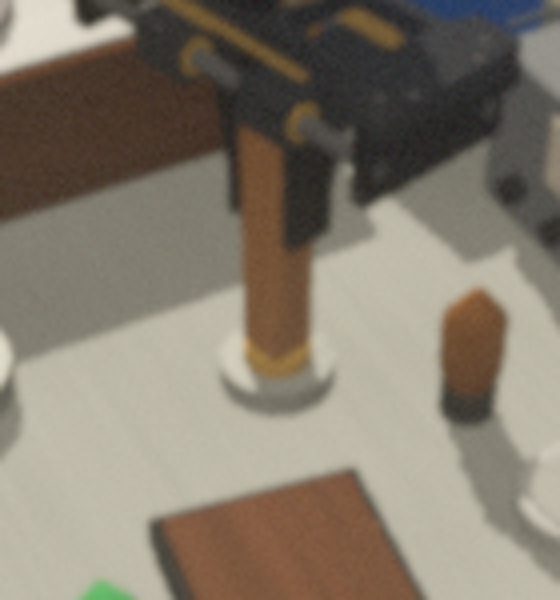

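The tamper hangs upright and centred in the grip. Its foot spans columns 314–344, as predicted. Next, carry it over the canister.

Request:
play_rows --steps '[[[-0.007, 0.0126, 0, 0, 0, 0, 0.01], [-0.014, 0.0253, 0, 0, 0, 0, 0.01], [-0.014, 0.0253, 0, 0, 0, 0, 0.01], [-0.014, 0.0253, 0, 0, 0, 0, 0.01], [-0.014, 0.0253, 0, 0, 0, 0, 0.01], [-0.014, 0.0253, 0, 0, 0, 0, 0.01], [-0.014, 0.0253, 0, 0, 0, 0, 0.01], [-0.014, 0.0253, 0, 0, 0, 0, 0.01], [-0.014, 0.0253, 0, 0, 0, 0, 0.01], [-0.007, 0.0126, 0, 0, 0, 0, 0.01], [0, 0, 0, 0, 0, 0, 0.01], [0, 0, 0, 0, 0, 0, 0.01]]]'

```text
time_s: 8.35
tool_pos: [0.4715, -0.1367, 0.242]
tool_rot: [-179.9, 0.0, 14.1]
force: [0.1, 0.2, -3.4]
grip_width: 0.0234
grasp_force: 49.7
```

Run:
```python
from h import *
o=get_obs();print(o["tool_pos"],o["tool_rot"],o["force"],o["grip_width"],o["qpos"])
c=read_camera("top");s=read_camera("side")
b=s["frame"][200:340,310:420].copy()
b=cv2.resize(b,(471,600),interpolation=cv2.INTER_CUBIC)
z0=o["tool_pos"][2]-.0885
for r,z,x,y in((.027,z0,*o["tool_pos"][:2]),(.035,.11,.470,-.1385)):
    q=(proj(s,cyl(r,z,z)[:40]+[x,y,0])-[310,200]+.5)*[471/110,600/140]
    for p in q: cv2.circle(b,tuple(int(v) for v in p),1,(255,0,255),-1)
a=cv2.resize(c["frame"][190:290,350:450],(320,320),interpolation=cv2.INTER_CUBIC)
cv2.imwrite("pics/g3.png",np.hstack([b,np.pad(a,((0,280),(0,0),(0,0)))])[:,:,::-1])
```

```text
[ 0.47149054 -0.13673547  0.24196015] [-1.79899486e+02  7.15748343e-03  1.40790604e+01] [ 0.09084692  0.24404182 -3.41022402] 0.023353260884171934 [ 43.82442695  -0.46436844 -30.26762    102.40100825  -0.3268643
  78.05321545 -62.29540106]
```

View pics/g3.png

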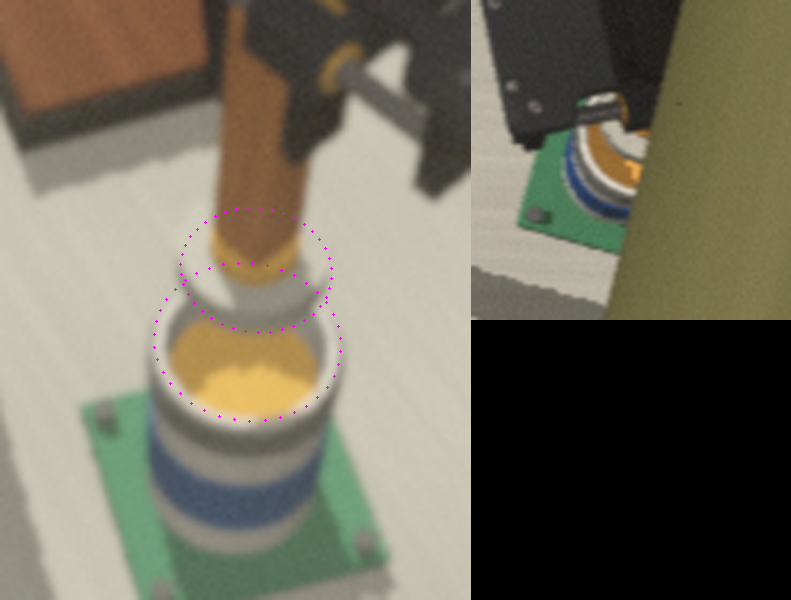

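The side view shows the foot above the rim and agreeing with the prediction. The rim is 1–2 mm nearer the camera than assumed, so I'll correct for that and lower into the mouth.

Request:
play_rows --steps '[[[-0.0025, 0.0017, 0, 0, 0, 0, 0.01], [0, 0, 0.015, 0, 0, 0, 0.01], [0, 0, 0.015, 0, 0, 0, 0.01], [0, 0, 0.008, 0, 0, 0, 0.01], [0, 0, 0.005, 0, 0, 0, 0.01], [0, 0, 0.005, 0, 0, 0, 0.01], [0, 0, 0.004, 0, 0, 0, 0.01], [0, 0, 0, 0, 0, 0, 0.01], [0, 0, 0, 0, 0, 0, 0.01]]]'

```text
time_s: 9.35
tool_pos: [0.4695, -0.1405, 0.1908]
tool_rot: [180.0, -0.0, 14.0]
force: [0.0, 0.1, -3.3]
grip_width: 0.0238
grasp_force: 49.7
```

Request:
play_rows --steps '[[[0, 0, 0.003, 0, 0, 0, 0.01], [0, 0, 0.003, 0, 0, 0, 0.01], [0, 0, 0.003, 0, 0, 0, 0.01], [0, 0, 0.003, 0, 0, 0, 0.01], [0, 0, 0, 0, 0, 0, 0.01]]]'

```text
time_s: 9.85
tool_pos: [0.4692, -0.1403, 0.1782]
tool_rot: [-180.0, 0.0, 14.0]
force: [-0.4, -2.1, -3.0]
grip_width: 0.0238
grasp_force: 49.7
```

Run:
```python
from h import *
o=get_obs();print(o["tool_pos"],o["tool_rot"],o["force"],o["wrist_torque"])
s=read_camera("side")
b=s["frame"][220:320,320:420].copy()
cv2.imwrite("pics/g4.png",cv2.resize(b,(500,500),interpolation=cv2.INTER_CUBIC)[:,:,::-1])
```

```text
[ 0.46923928 -0.14032655  0.17821217] [-1.79983534e+02  1.06625997e-02  1.40329088e+01] [-0.41124217 -2.11269862 -2.98243904] [-0.02466058 -0.01957776 -0.00700372]
```

View pics/g4.png

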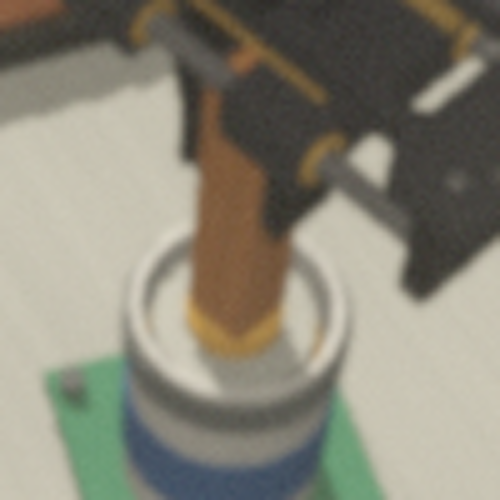

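The foot is inside the bore, with a gap visible on both sides. Continuing down.

Request:
play_rows --steps '[[[0, 0, 0.003, 0, 0, 0, 0.01], [0, 0, 0.003, 0, 0, 0, 0.01], [0, 0, 0, 0, 0, 0, 0.01], [0, 0, 0, 0, 0, 0, 0.01]]]'

```text
time_s: 10.3
tool_pos: [0.4693, -0.1405, 0.1723]
tool_rot: [180.0, -0.0, 14.0]
force: [-0.3, 0.1, -3.3]
grip_width: 0.0238
grasp_force: 49.7
```

Request:
play_rows --steps '[[[0, 0, 0.002, 0, 0, 0, 0.01], [0, 0, 0.002, 0, 0, 0, 0.01], [0, 0, 0.002, 0, 0, 0, 0.01], [0, 0, 0, 0, 0, 0, 0.01]]]'

```text
time_s: 10.7
tool_pos: [0.4693, -0.1405, 0.1663]
tool_rot: [180.0, -0.0, 14.0]
force: [0.4, 0.5, -2.3]
grip_width: 0.0236
grasp_force: 49.7
```

Request:
play_rows --steps '[[[0, 0, 0.002, 0, 0, 0, 0.01], [0, 0, 0.002, 0, 0, 0, 0.01], [0, 0, 0.002, 0, 0, 0, 0.01], [0, 0, 0, 0, 0, 0, 0.01]]]'

```text
time_s: 11.1
tool_pos: [0.4693, -0.1405, 0.1602]
tool_rot: [180.0, -0.0, 14.0]
force: [-0.2, 0.5, -2.3]
grip_width: 0.0239
grasp_force: 49.7
```

Request:
play_rows --steps '[[[0, 0, 0.002, 0, 0, 0, 0.01], [0, 0, 0.002, 0, 0, 0, 0.01], [0, 0, 0, 0, 0, 0, 0.01], [0, 0, 0, 0, 0, 0, 0.01]]]'

```text
time_s: 11.5
tool_pos: [0.4693, -0.1405, 0.1563]
tool_rot: [180.0, -0.0, 14.0]
force: [1.0, -0.4, -2.1]
grip_width: 0.0239
grasp_force: 49.7
```

Request:
play_rows --steps '[[[0, 0, 0.002, 0, 0, 0, 0.01], [0, 0, 0.002, 0, 0, 0, 0.01], [0, 0, 0, 0, 0, 0, 0.01], [0, 0, 0, 0, 0, 0, 0.01]]]'

```text
time_s: 11.9
tool_pos: [0.4693, -0.1405, 0.1523]
tool_rot: [180.0, -0.0, 14.0]
force: [0.4, -0.2, -2.1]
grip_width: 0.0237
grasp_force: 49.7
```

Request:
play_rows --steps '[[[0, 0, 0.001, 0, 0, 0, 0.01], [0, 0, 0.001, 0, 0, 0, 0.01], [0, 0, 0.001, 0, 0, 0, 0.01], [0, 0, 0, 0, 0, 0, 0.01]]]'

```text
time_s: 12.3
tool_pos: [0.4693, -0.1405, 0.1495]
tool_rot: [180.0, -0.0, 14.0]
force: [-0.5, 0.2, 0.5]
grip_width: 0.0238
grasp_force: 49.7
```

Request:
play_rows --steps '[[[0, 0, 0.001, 0, 0, 0, 0.01], [0, 0, 0.001, 0, 0, 0, 0.01], [0, 0, 0.001, 0, 0, 0, 0.01], [0, 0, 0, 0, 0, 0, 0.01]]]'

```text
time_s: 12.7
tool_pos: [0.4695, -0.1405, 0.1478]
tool_rot: [180.0, -0.0, 14.0]
force: [-2.6, 1.8, 9.5]
grip_width: 0.0236
grasp_force: 49.7
```

Run:
```python
from h import *
o=get_obs();print(o["time_s"],o["tool_pos"],o["tool_rot"],o["force"],o["wrist_torque"])
```

```text
12.7 [ 0.46952725 -0.14047853  0.14777303] [ 1.79964845e+02 -4.62293452e-03  1.40294899e+01] [-2.64819946  1.79257718  9.52114711] [ 0.33019234  0.8726951  -0.04462693]
```

Request:
play_rows --steps '[[[0, 0, 0, 0, 0, 0, 0.01], [0, 0, 0, 0, 0, 0, 0.01], [0, 0, 0, 0, 0, 0, 0.01]]]'

```text
time_s: 13.0
tool_pos: [0.4695, -0.1405, 0.1478]
tool_rot: [180.0, -0.0, 14.0]
force: [-2.6, 1.1, 8.4]
grip_width: 0.0237
grasp_force: 49.7
```

Run:
```python
from h import *
o=get_obs();print(o["time_s"],o["tool_pos"],o["tool_rot"],o["force"],o["wrist_torque"])
for n in("side","top"):
  c=read_camera(n)
  for h in(.055,.065,.075,.085):
    q=proj(c,cyl(.0295,h,h)+[.4695,-.1395,0]); r=proj(c,cyl(.031,.11,.11)+[.4695,-.1395,0])
    print(n,h,q.min(0).round(1),q.max(0).round(1),"bore mouth",r.min(0).round(1),r.max(0).round(1))
```

```text
13.0 [ 0.46950178 -0.14049031  0.14776117] [ 1.79964754e+02 -5.87013928e-03  1.40261531e+01] [-2.62277319  1.09880891  8.36281809] [0.37041183 0.95561566 0.05656714]
side 0.055 [348.  282.1] [382.6 312.2] bore mouth [348.1 263.5] [386.7 296.2]
side 0.065 [348.1 279. ] [383.2 309.3] bore mouth [348.1 263.5] [386.7 296.2]
side 0.075 [348.3 275.8] [383.7 306.3] bore mouth [348.1 263.5] [386.7 296.2]
side 0.085 [348.5 272.6] [384.3 303.3] bore mouth [348.1 263.5] [386.7 296.2]
top 0.055 [383.3 223. ] [414.3 253.5] bore mouth [385.7 215.3] [420.4 249.3]
top 0.065 [383.8 221.8] [415.2 252.6] bore mouth [385.7 215.3] [420.4 249.3]
top 0.075 [384.4 220.6] [416.1 251.7] bore mouth [385.7 215.3] [420.4 249.3]
top 0.085 [385.  219.4] [417.1 250.8] bore mouth [385.7 215.3] [420.4 249.3]
```

Request:
play_rows --steps '[[[0, 0, 0.0004, 0, 0, 0, 0.01], [0, 0, 0, 0, 0, 0, 0.01], [0, 0, 0, 0, 0, 0, 0.01]]]'

```text
time_s: 13.4
tool_pos: [0.4695, -0.1405, 0.1477]
tool_rot: [180.0, -0.0, 14.0]
force: [-3.2, 1.0, 11.5]
grip_width: 0.0236
grasp_force: 49.7
```

Run:
```python
from h import *
o=get_obs();print(o["time_s"],o["tool_pos"],o["tool_rot"],o["force"],o["wrist_torque"])
```

```text
13.4 [ 0.46954299 -0.14046353  0.14774791] [ 1.79955951e+02 -7.27765618e-03  1.40271717e+01] [-3.18007099  1.0490375  11.49801026] [0.45648963 1.14864948 0.05763935]
```

Request:
play_rows --steps '[[[-0.0003, -0.0001, 0.0003, 0, 0, 0, 0.01], [0, 0, 0.0002, 0, 0, 0, 0.01], [0, 0, 0, 0, 0, 0, 0.01], [0, 0, 0, 0, 0, 0, 0.01]]]'

```text
time_s: 13.8
tool_pos: [0.4695, -0.1405, 0.1477]
tool_rot: [179.9, -0.0, 14.0]
force: [-4.3, 1.6, 13.3]
grip_width: 0.0233
grasp_force: 49.7
```

Run:
```python
from h import *
o=get_obs();print(o["time_s"],o["tool_pos"],o["tool_rot"],o["force"],o["wrist_torque"])
c=read_camera("side")
b=cv2.resize(c["frame"][200:330,310:430],(554,600),interpolation=cv2.INTER_CUBIC)
cv2.imwrite("pics/g5.png",b[:,:,::-1])
z=o["tool_pos"][2]-.0885
for r,h in((.027,z+.014),(.031,.11)):
  q=proj(c,cyl(r,h,h)+[*o["tool_pos"][:2],0]);print(((q.min(0)-[310,200])*4.615).round(),((q.max(0)-[310,200])*4.615).round())
print(((proj(c,[[*o["tool_pos"][:2],z+.014]])-[310,200])*4.615))
```

```text
13.8 [ 0.46951244 -0.14045025  0.14770147] [ 1.79936229e+02 -3.73855334e-02  1.40276216e+01] [-4.34215999  1.60048296 13.32705116] [0.46689644 1.23082854 0.0716575 ]
[185. 360.] [334. 489.]
[177. 295.] [355. 446.]
[[259.49723535 423.1066502 ]]
```

View pics/g5.png

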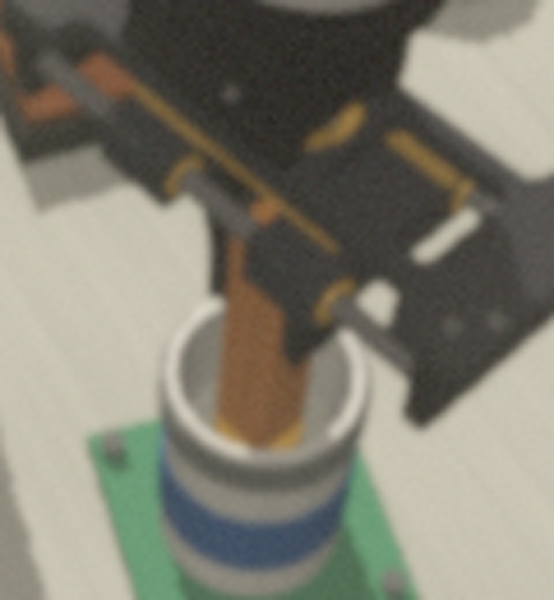

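The picture shows the tamper upright and centred in the bore, with the ferrule just visible at the rim. The foot is at a dead stop with about 16.5 N net. Holding.

Request:
play_rows --steps '[[[0, 0, 0.0002, 0, 0, 0, 0.01], [0, 0, 0, 0, 0, 0, 0.01], [0, 0, 0, 0, 0, 0, 0.01], [0, 0, 0, 0, 0, 0, 0.01], [0, 0, 0, 0, 0, 0, 0.01], [0, 0, 0, 0, 0, 0, 0.01]]]'

```text
time_s: 14.45
tool_pos: [0.4695, -0.1405, 0.1477]
tool_rot: [179.9, -0.0, 14.0]
force: [-4.5, 2.7, 13.5]
grip_width: 0.0244
grasp_force: 49.7
```

Request:
play_rows --steps '[[[0, 0, 0, 0, 0, 0, 0.01], [0, 0, 0, 0, 0, 0, 0.01], [0, 0, 0, 0, 0, 0, 0.01], [0, 0, 0, 0, 0, 0, 0.01], [0, 0, 0, 0, 0, 0, 0.01]]]'

```text
time_s: 14.95
tool_pos: [0.4696, -0.1405, 0.1477]
tool_rot: [179.9, -0.0, 14.0]
force: [-4.3, 1.9, 13.6]
grip_width: 0.0238
grasp_force: 49.7
```

Over 0.5 s at about 17 N. Withdrawing upward, then checking the plate.

Request:
play_rows --steps '[[[0, 0, -0.002, 0, 0, 0, 0.01], [0, 0, -0.004, 0, 0, 0, 0.01], [0, 0, -0.01, 0, 0, 0, 0.01], [0, 0, -0.015, 0, 0, 0, 0.01], [0, 0, -0.02, 0, 0, 0, 0.01], [0, 0, -0.02, 0, 0, 0, 0.01], [0, 0, -0.02, 0, 0, 0, 0.01], [0, 0, -0.01, 0, 0, 0, 0.01], [0, 0, 0, 0, 0, 0, 0.01], [0, 0, 0, 0, 0, 0, 0.01]]]'

```text
time_s: 15.95
tool_pos: [0.4686, -0.1404, 0.2456]
tool_rot: [-180.0, 0.1, 14.0]
force: [-0.2, 0.7, -4.5]
grip_width: 0.0237
grasp_force: 49.7
```

Run:
```python
from h import *
o=get_obs();print(o["time_s"],o["tool_pos"],o["tool_rot"],o["force"],o["wrist_torque"])
c=read_camera("side")
for d in silhouettes("side","follower"):
    print(d["p"],d["extent"],d["pixels"].sum())
b=cv2.resize(c["frame"][210:330,310:430],(600,600),interpolation=cv2.INTER_CUBIC)
cv2.imwrite("pics/g6.png",b[:,:,::-1])
```

```text
15.95 [ 0.46856932 -0.14036001  0.24564791] [-1.79965330e+02  5.44060948e-02  1.40222341e+01] [-0.18464311  0.72211808 -4.45890041] [0.04008152 0.02160952 0.02029974]
0.71 [353.7, 281.7, 380.6, 298.7] 354
```

View pics/g6.png

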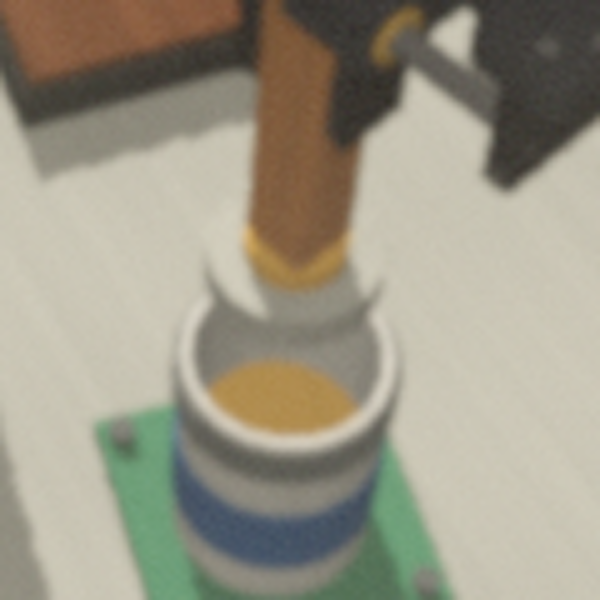

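The plate now sits deep and level: its far edge moved from row 273 to 282, a top height of about 58 mm, and its arc is centred as expected for a level plate. Returning the tamper to the block.

Request:
play_rows --steps '[[[0.0072, -0.0126, 0, 0, 0, 0, 0.01], [0.0143, -0.0253, 0, 0, 0, 0, 0.01], [0.0143, -0.0253, 0, 0, 0, 0, 0.01], [0.0143, -0.0253, 0, 0, 0, 0, 0.01], [0.0143, -0.0253, 0, 0, 0, 0, 0.01], [0.0143, -0.0253, 0, 0, 0, 0, 0.01], [0.0143, -0.0253, 0, 0, 0, 0, 0.01], [0.0143, -0.0253, 0, 0, 0, 0, 0.01], [0.0143, -0.0253, 0, 0, 0, 0, 0.01], [0.0072, -0.0126, 0, 0, 0, 0, 0.01], [0, 0, 0, 0, 0, 0, 0.01], [0, 0, 0, 0, 0, 0, 0.01]]]'

```text
time_s: 17.25
tool_pos: [0.5382, 0.1121, 0.2458]
tool_rot: [-180.0, 0.1, 14.1]
force: [-0.5, -0.2, -3.0]
grip_width: 0.0236
grasp_force: 49.7
```

Request:
play_rows --steps '[[[0, 0, 0.02, 0, 0, 0, 0.01], [0, 0, 0.03, 0, 0, 0, 0.01], [0, 0, 0.03, 0, 0, 0, 0.01], [0, 0, 0.03, 0, 0, 0, 0.01], [0, 0, 0.015, 0, 0, 0, 0.01], [0, 0, 0, 0, 0, 0, 0.01], [0, 0, 0, 0, 0, 0, 0.01]]]'

```text
time_s: 17.95
tool_pos: [0.5395, 0.1113, 0.1224]
tool_rot: [180.0, -0.1, 14.0]
force: [0.4, -0.4, -2.8]
grip_width: 0.024
grasp_force: 49.7
```

Lowering the last 10 mm gently.

Request:
play_rows --steps '[[[0, 0, 0.004, 0, 0, 0, 0.01], [0, 0, 0.003, 0, 0, 0, 0.01], [0, 0, 0.001, 0, 0, 0, 0.01], [0, 0, 0.001, 0, 0, 0, 0.01], [0, 0, 0, 0, 0, 0, 0.01], [0, 0, 0, 0, 0, 0, 0.01]]]'

```text
time_s: 18.55
tool_pos: [0.5388, 0.1116, 0.1125]
tool_rot: [180.0, -0.0, 14.0]
force: [0.4, 0.4, -3.2]
grip_width: 0.0237
grasp_force: 49.7
```

Request:
play_rows --steps '[[[0, 0, 0.0005, 0, 0, 0, 0.01], [0, 0, 0.0005, 0, 0, 0, 0.01], [0, 0, 0, 0, 0, 0, 0.01], [0, 0, 0, 0, 0, 0, 0.01]]]'

```text
time_s: 18.95
tool_pos: [0.5389, 0.1117, 0.1124]
tool_rot: [180.0, -0.0, 14.0]
force: [-3.1, -0.3, 5.8]
grip_width: 0.0239
grasp_force: 49.7
```

Request:
play_rows --steps '[[[0, 0, -0.0005, 0, 0, 0, 0.01], [0, 0, 0, 0, 0, 0, 0.01], [0, 0, 0, 0, 0, 0, 0.03], [0, 0, 0, 0, 0, 0, 0.05], [0, 0, 0, 0, 0, 0, 0.087], [0, 0, 0, 0, 0, 0, 0.087], [0, 0, 0, 0, 0, 0, 0.087], [0, 0, 0, 0, 0, 0, 0.087], [0, 0, 0, 0, 0, 0, 0.087], [0, 0, 0, 0, 0, 0, 0.087]]]' --force 20

```text
time_s: 19.95
tool_pos: [0.5388, 0.1116, 0.1119]
tool_rot: [180.0, -0.0, 14.0]
force: [0.2, 0.2, 0.7]
grip_width: 0.0776
grasp_force: 0.0
```

Request:
play_rows --steps '[[[0, 0, -0.01, 0, 0, 0, 0.087], [0, 0, -0.02, 0, 0, 0, 0.087], [0, 0, -0.03, 0, 0, 0, 0.087], [0, 0, -0.03, 0, 0, 0, 0.087], [0, 0, -0.03, 0, 0, 0, 0.087], [0, 0, -0.03, 0, 0, 0, 0.087], [0, 0, 0, 0, 0, 0, 0.087], [0, 0, 0, 0, 0, 0, 0.087]]]'

```text
time_s: 20.75
tool_pos: [0.5391, 0.1118, 0.2629]
tool_rot: [180.0, -0.1, 14.0]
force: [0.6, 0.3, 0.2]
grip_width: 0.0875
grasp_force: 0.0
```

Run:
```python
from h import *
o=get_obs();print(o["time_s"],o["tool_pos"],o["force"],o["grip_width"])
c=read_camera("side")
for d in silhouettes("side","follower"): print(d["p"],d["extent"])
b=cv2.resize(c["frame"][120:340,260:440],(490,600),interpolation=cv2.INTER_CUBIC)
cv2.imwrite("pics/g7.png",b[:,:,::-1])
```

```text
20.75 [0.53907789 0.11178701 0.26294384] [0.60149206 0.34109882 0.15038791] 0.08750890011962387
0.63 [352.6, 281.6, 384.3, 298.1]
```

View pics/g7.png

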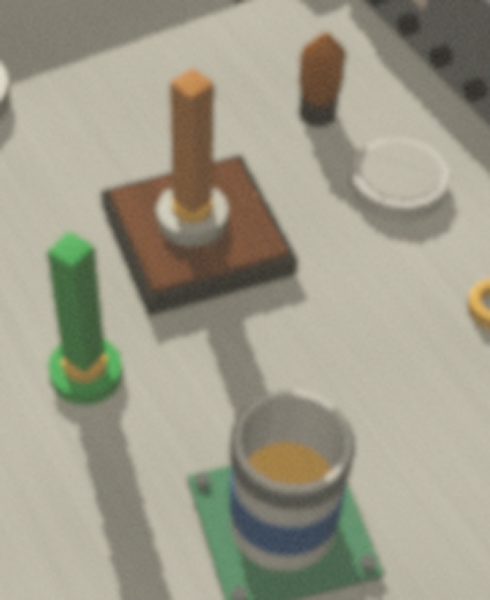

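The tamper stands upright on the block, the plate is still down, and everything else looks unmoved. Handing in.

```bash
python3 -c "
from cell import sign_off
print(sign_off())"
```

```text
the job is handed in; nothing more can be done
None
```

Job handed in at about 21 s: the follower plate was pressed to a dead stop (top at about 59 mm, looks level) at about 15–17 N net for over a second, and the walnut tamper stands upright on its block again; I viewed 11 pictures, one over the limit of 10.

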